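# Rack the sample blank and hold the moisture meter on its dot

## Robot

A 6-joint arm with a two-finger parallel gripper is mounted at the origin on the work surface. World frame = base frame: x ahead of the robot, y to its left, z up, the work surface at z = 0. Lengths are in m, angles in rad, forces in N, time in s.
With the tool pointing down it reaches from about 0.375 to 0.975 m from the base axis. Payload 3.8 kg.
Tool frame: the origin (TCP) lies midway between the tips of the shut fingers; the grasp point (between the pads) lies 19 mm behind it; z points along the fingers, y is the direction in which the jaws open and shut (so a half turn about z gives the same grasp; the last joint's range is limited). The gripper opens to 85 mm and grips with 20 to 120 N. Pads are 22 mm wide; open, the fingers measure 114 mm over their backs; the gripper's body (76 mm by 85 mm) begins 54 mm behind the grasp point. The pads swing forward as they close: fully open they stand 13 mm farther back than shut.
Start: joints at [1.155, 0.264, 1.604, -0, 1.274, -0.037], TCP at [0.25, 0.627, 0.202] pointing down, gripper open.
Joint ranges: [-2.63, 2.63], [-0.94, 2.18], [0.31, 2.57], [-1.31, 4.45], [0, 2.66], [-2.55, 2.55]. Speed limits (rad/s): [2.57, 2.57, 3.14, 3.14, 3.14, 3.14].

## Interface

Orientations are given as [roll, pitch, yaw] about the fixed x, y, z axes, in that order (R = Rz(yaw) Ry(pitch) Rx(roll)).
In Python, from bench import ctrl, eyes, close_job gives the robot as it stands.
- The arm moves only by the tool play_rows, never from a script. Its argument "steps" is text: rows parted by semicolons, each of 5 numbers parted by spaces: the shift along the world's x, y, z in cm, then the turn about the world's z in degrees, then the opening, from -1 (shut) to 1 (fully open). In form: dx dy dz twist fingers; .... A call has 1 to 12 rows; each row is the pose to reach, as a shift and turn from the pose measured when the call began; what a row does not reach only later rows make up. A row lasts 1/10 s, in which the tool goes at most 50 mm and 8.59 degrees, less where a joint would pass 70% of its speed; a pose out of reach is approached as far as the arm can. A call with a gripper value outside its range is refused whole. The fingers move at their own pace and stop on an object; the grip force is fixed at half the most. Time passes only in rows, so rows that repeat a pose let the fingers close. It gives the time, the measured TCP pose, the force and the opening at its end, in the units of the state.
- ctrl.get_obs(): the state, without advancing time (a new reading comes with each control period).
- eyes.grab_frame(name): name is "scene" or "top" or "wrist"; returns a dict with "frame" (400x640x3 uint8, red, green, blue), "z_map" (400x640 float32, m along the optical axis (not along the pixel's ray), 0 where there is no reading), "fovy" (degrees; the focal length in pixels is half the picture's height over the tangent of half this angle, whatever the lens; pixels are square), "cx", "cy" (the principal point, pixels), "k1" (the pictures are not rectified: a ray, as slopes to the right and down, at radius r is drawn at 1 + k1 r^2 times it, then the intrinsics apply), "R" (3x3) and "t" (3): a world point X has camera coordinates R X + t; the wrist camera has in their place "T_tool_cam" (4x4, takes a point from camera to tool coordinates, whose origin is the TCP and whose axes are the flange's). Camera axes: x right, y down, z forward; pixel columns grow to the right and rows downward; lengths in m; the calibration is good to about 2 mm. A picture is of the moment at which its call begins: read the wrist's pose just before it.
- close_job(): hands the job in, once; it reports no verdict.
The state is a dict: "time": time; "qpos": joint angles; "qd": joint speeds; "joint_efforts": joint torques, N m; "tool_pos": TCP position; "eef_rot": TCP orientation; "wrist_force": force on the tool from outside, world axes, zero at the start; "moment": the same for the moment, N m; "width": finger opening in m.
Only numpy, scipy, OpenCV 4.12 (cv2) and the standard library are available. Lean on these libraries where they do the work, as an engineer would, in place of code of your own. Each camera call takes 0.05 s, during which the arm holds its last target.

## Task

Stand the loose cup blank, red dot up as it is, in the one empty cell of the drying crate; set it down rather than drop it, and let go. Then draw the moisture meter out of its leaning dock and take that blank's reading: hold the meter upright, square to the blank's top, with its sprung probe tip on the red dot, pushing lightly so that the probe is about half way in and never hard against its stop. The program finishes while the gripper is still holding the meter steady there; leave the other blanks and the rest of the bench things where they are.

Things in the scene. Friction and masses are not known exactly. Their poses are not given: they have to be found in the camera images.
- sample: the loose cup blank that is to be racked: a plain pale wood cylinder standing upright on the bench, 56 mm across and 80 mm high, about 0.13 kg, with a red dot on its top. Origin: centre of its underside, z up its axis; its x axis points towards the dot.
- dot (a point): centre of the red dot (16 mm across) on the top of the sample blank, 14 mm off the axis along the blank's own x, 80 mm above its underside. A small dark bored hole marks the top's centre.
- crate: divided drying crate of plywood, fixed: 174 x 174 mm outside, 45 mm high, four square cells 78 mm wide inside (centres at +-42 mm along its x and y), walls and dividers 6 mm thick and 45 mm high, floor 6 mm thick. Origin: centre of its underside, x and y along its sides. Three cells hold a blank of the sample's size; one is empty.
- empty_cell: the centre of the floor of the empty crate cell, 6 mm above the bench (at a 4 mm dark knot in the plywood). Its axes follow the crate's.
- blank_a: blank already in the crate, as the sample but without a dot (56 mm across, 80 mm high, its top 86 mm above the bench). Origin: centre of its underside. Leave it alone.
- blank_b: second blank already in the crate, the same. Leave it alone.
- blank_c: third blank already in the crate, the same. Leave it alone.
- meter: moisture meter, orange case 26 (x) x 46 (y) x 130 mm (z), below it a black neck (19 mm across, 24 long) and a sprung steel probe. Origin: centre of the case's underside, z up the case, screen on its -x face. Stands probe down in the dock, leaning 20 deg, top towards the dock's -x; case free from z = 48 mm up. Drawn out along its own z: the case clears the sleeve after 50 mm, the tip after 95.
- probe_tip (a point): the rounded tip (8 mm across) of the meter's sprung probe, on the meter's axis 42 mm below the case's underside when the probe is out.
- probe (a joint): how far the sprung probe is pushed into the meter, m: 0 fully out, 0.012 against its stop; the spring pushes with 2 N at first, 5 N at 0.006 and 8 N at 0.012.
- dock: the meter's dock, fixed to the bench: grey plate 120 x 90 x 8 mm and a black sleeve leaning 20 deg (0.35 rad) towards its -x, holding the lower 48 mm of the case with 3 mm of play each way; the sleeve's mouth is about 105 mm above the bench. Origin: centre of the plate's underside, z up; the case's underside rests 52 mm above it.
- mallet: joiner's wooden mallet lying flat at the back of the bench: head 70 x 130 x 56 mm, handle 240 mm long. Leave it alone.
- drawknife: drawknife lying flat at the back: steel blade 240 mm long, two dark wooden handles. Leave it alone.
- glue: white glue bottle, 60 mm across, 170 mm high, standing on the bench; origin at the centre of its underside. Leave it alone.
- wax_tin: low green tin, 84 mm across and 44 mm high, standing beyond the crate; origin at the centre of its underside. Leave it alone.

How it is judged:
On the way, in this order (a step that is already met when the one before it is completed fails the run):
1. the sample blank stands upright on the floor of the empty cell, let go and at rest (horizontal distance between sample and empty_cell below 0.018 m and height (world z) of sample between 0.002 and 0.01 m and angle between sample's own z axis and vertical below 0.06 rad and contact force between the fingers and sample below 0.05 N and linear speed of sample below 0.02 m/s), for 0.2 s.
2. the meter has been drawn clear of its dock by the gripper (contact force between the fingers and meter above 2 N and contact force between meter and dock below 0.05 N and distance between meter and dock above 0.13 m), for 0.1 s.
At the end, for the whole second after the job is handed in: Blank released, upright (3.4 deg) on the empty cell's floor (18 mm). Gripper holds the meter still, clear of the dock: tip within 8 mm of the dot's centre, 8 deg of square, probe in 2 to 10 mm, push 1.5 to 8.5 N. Others within 30 mm of their start (horizontal distance between sample and empty_cell below 0.018 m and height (world z) of sample between 0.002 and 0.01 m and angle between sample's own z axis and vertical below 0.06 rad and contact force between the fingers and sample below 0.05 N and contact force between the fingers and meter above 2 N and contact force between meter and dock below 0.05 N and linear speed of meter below 0.02 m/s and horizontal distance between probe_tip and dot below 0.008 m and contact force between meter and sample between 1.5 and 8.5 N and value of joint probe between 0.002 and 0.01 m and angle between the z axis of meter and the z axis of sample, either way round below 0.14 rad and distance of each of blank_a, blank_b, blank_c, mallet, drawknife, glue, wax_tin from where it was at the start of the episode below 0.03 m); the arm keeps its last pose, push and grip.
It fails at once if the sample blank is dropped (falls free faster than 0.5 m/s) (linear speed of sample above 0.5 m/s and contact force between the fingers and sample below 0.05 N).
It fails at once if the probe is driven hard against its stop on the sample (push over 12 N; the spring alone gives 8 N at most) (contact force between meter and sample above 12 N).
It fails at once if another blank or a bystander is moved by over 30 mm or tipped over (distance of any of blank_a, blank_b, blank_c, mallet, drawknife, glue, wax_tin from where it was at the start of the episode above 0.03 m or angle between any of blank_a, blank_b, blank_c, mallet, drawknife, glue, wax_tin's own z axis and vertical above 0.35 rad).
It also fails if it takes over 48 s, if anything falls off the work surface, if the arm or the gripper's body presses on something with over 40 N, if the wrist force passes 120 N, or if a joint passes its speed limit or range.

## Working session

There is one attempt and no reset: what is moved stays moved. The work goes in short steps, Python scripts to look and compute and a tool call to move; the robot and the scene stay as the last step left them, time stands still between calls to the robot, and variables do not carry over. Pictures are saved under pics/ and viewed, and the job is handed in when it is done.

Besides the shell and the picture viewer there is one more tool, called after "Emit:" as name(argument=value, ...) on one line, values as JSON. play_rows: Moves the arm, as the interface text tells. Its arguments: {"type":"object","properties":{"steps":{"type":"string"}},"required":["steps"]}

```bash
ls; mkdir -p pics
cat > h.py <<'E'
import numpy as np,cv2
from bench import ctrl,eyes
def K(f):
    fl=200/np.tan(np.radians(f['fovy'])/2); return fl
def rays(f,uv):
    fl=K(f);uv=np.atleast_2d(np.asarray(uv,float))
    d=np.c_[(uv[:,0]-f['cx'])/fl,(uv[:,1]-f['cy'])/fl]
    s=d.copy()
    for _ in range(20):
        r2=(s**2).sum(1,keepdims=True); s=d/(1+f['k1']*r2)
    return np.c_[s,np.ones(len(s))]
def c2w(f,obs=None):
    if 'R' in f:
        R=np.array(f['R']);t=np.array(f['t']);return R.T,-R.T@t
    from scipy.spatial.transform import Rotation as Ro
    T=np.array(f['T_tool_cam']);Rt=Ro.from_euler('xyz',obs['eef_rot']).as_matrix()
    return Rt@T[:3,:3],Rt@T[:3,3]+np.array(obs['tool_pos'])
def onplane(f,uv,z,obs=None):
    R,c=c2w(f,obs);d=rays(f,uv)@R.T
    return c+d*((z-c[2])/d[:,2:])
def cloud(f,obs=None):
    v,u=np.mgrid[0:400,0:640];uv=np.c_[u.ravel(),v.ravel()]
    z=f['z_map'].reshape(-1,1);R,c=c2w(f,obs)
    P=(rays(f,uv)*z)@R.T+c;P[z[:,0]==0]=np.nan
    return P.reshape(400,640,3)
def grab(n,name):
    obs=ctrl.get_obs();f=eyes.grab_frame(n)
    cv2.imwrite('pics/%s.png'%name,f['frame'][:,:,::-1]);return f,obs
E
python3 - <<'E'
from h import *
import pickle
print(ctrl.get_obs())
for n in ['scene','top','wrist']:
    f,o=grab(n,n+'0');print(n,f['fovy'],f['cx'],f['cy'],f['k1']);pickle.dump((f,o),open(n+'0.pkl','wb'))
    print(c2w(f,o))
E
```

```text
pics
{'time': 0.0, 'qpos': array([ 1.15509039e+00,  2.64777958e-01,  1.60535558e+00, -1.42250244e-05,
        1.27372157e+00, -3.69216704e-02]), 'qd': array([ 6.45918778e-04,  8.14247760e-05,  3.38166606e-05,  1.93088199e-03,
       -1.23895006e-03,  1.40681159e-04]), 'joint_efforts': array([ 1.27993637e-03, -5.15111697e+01, -3.67319798e+01, -4.59802948e-05,
        1.29081256e-02,  3.37111651e-06]), 'tool_pos': array([0.24930723, 0.62641534, 0.20035535]), 'eef_rot': array([-3.13933124e+00, -6.99314574e-05,  2.76281249e+00]), 'wrist_force': array([ 0.13360109, -0.37035761, -1.58540078]), 'moment': array([-0.01364848, -0.00785915, -0.02499489]), 'width': 0.08539409862349236}
scene 47.60358250483571 314.6489579867938 202.17759059081078 -0.010308181632684975
(array([[-0.71458838,  0.57740919, -0.39492035],
       [ 0.69948814,  0.59698694, -0.39283959],
       [ 0.0089331 , -0.55696071, -0.8304908 ]]), array([1.10372038, 0.49551146, 1.10680499]))
top 46.80397356830969 317.57163864913815 203.702462149229 -0.020932502121516965
(array([[-0.02148304, -0.98860956,  0.14896179],
       [-0.99975399,  0.02206513,  0.00225592],
       [-0.00551708, -0.14887668, -0.98884038]]), array([0.43829547, 0.01370204, 1.15258017]))
wrist 59.100759734213085 317.7936170179226 201.44842323631303 -0.07049842416424289
(array([[ 0.36988231,  0.88461427,  0.28398006],
       [ 0.9290766 , -0.35154321, -0.11503929],
       [-0.00193413,  0.30639023, -0.95190403]]), array([0.17766788, 0.65568441, 0.37335001]))
```

View pics/scene0.png

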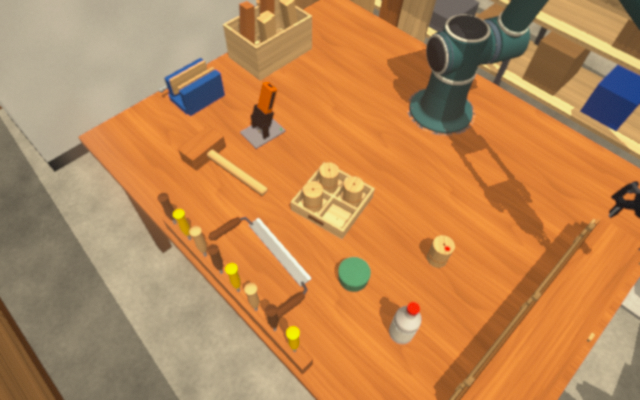

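View pics/top0.png

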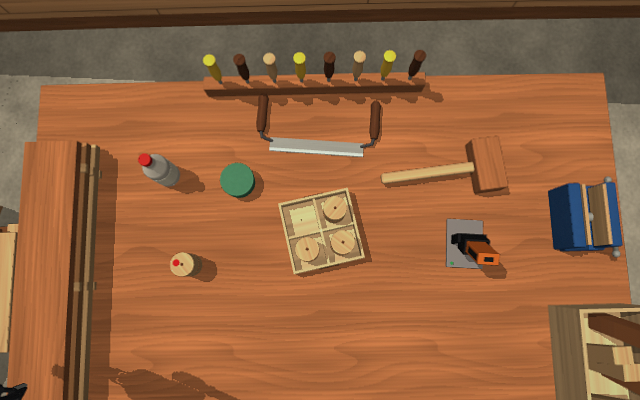

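View pics/wrist0.png

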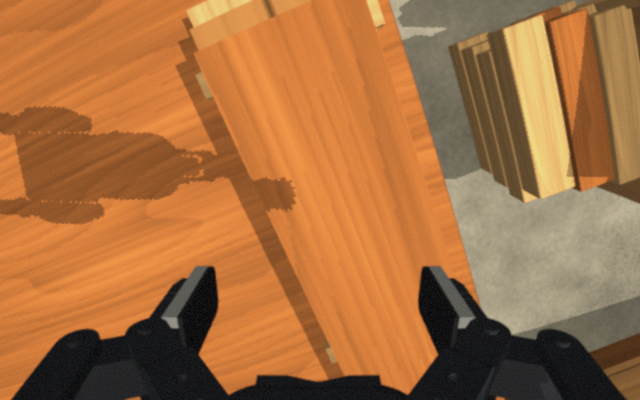

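The scene view shows the sample at about (442,250), the crate at (333,200), and the meter leaning in its dock at (265,110). In the top view the sample's dot is at (177,263), the empty cell is the crate's upper-left one at (303,217), the dock plate is at (466,243) and the meter top at (488,259). The wrist view shows only the bench side. Next I'll measure these.

```bash
cat > m1.py <<'E'
from h import *
import pickle
f,o=pickle.load(open('top0.pkl','rb'))
P=cloud(f);I=f['frame'].astype(int)
print('bench z',np.nanmedian(P[300:340,250:400,2]))
img=cv2.resize(f['frame'][120:320,120:560][:,:,::-1],None,fx=1.8,fy=1.8,interpolation=cv2.INTER_CUBIC);cv2.imwrite('pics/topz.png',img)
def comp(m,n):
    k,l,s,c=cv2.connectedComponentsWithStats(m.astype(np.uint8));i=1+np.argsort(-s[1:,4])[:n];return [(s[j],c[j]) for j in i],l,i
# sample dot
red=(I[...,0]>170)&(I[...,1]<60)&(I[...,2]<60)
for s,c in comp(red,3)[0]:print('red',s,c,onplane(f,c,.08))
# tops by height
for lo,hi,w in [(.07,.09,(240,290,150,215)),(.079,.095,(185,280,270,370))]:
    a,b,c_,d=w
    m=np.zeros((400,640),bool);m[a:b,c_:d]=(P[a:b,c_:d,2]>lo)&(P[a:b,c_:d,2]<hi)
    L,l,ii=comp(m,3)
    for (s,c),i in zip(L,ii):
        q=P[l==i];q=q[abs(q[:,2]-np.median(q[:,2]))<.004]
        cc,r=cv2.minEnclosingCircle(q[:,:2].astype(np.float32));print('top',s,c,q.mean(0),cc,r)
# crate rim
m=np.zeros((400,640),bool);m[180:285,265:375]=(abs(P[180:285,265:375,2]-.045)<.006)
L,l,ii=comp(m,1);q=P[l==ii[0]];r=cv2.minAreaRect(q[:,:2].astype(np.float32));print('crate',L[0],q[:,2].mean(),r)
# dock
m=np.zeros((400,640),bool);m[205:285,430:510]=P[205:285,430:510,2]>.004
o_=(I[...,0]>180)&(I[...,1]>50)&(I[...,1]<130)&(I[...,2]<60)&(P[...,2]>.1)
q=P[o_&(np.arange(640)>400)];print('orange',len(q),q.min(0),q.max(0))
g=m&(abs(P[...,2]-.008)<.004);q=P[g];print('plate',len(q),cv2.minAreaRect(q[:,:2].astype(np.float32)))
E
python3 m1.py
```

```text
bench z 0.00016276278437432623
red [138 154  12  11 101] [143.74257426 158.99009901] [[0.71741353 0.42998832 0.08      ]]
red [173 260   6   6  28] [175.67857143 262.32142857] [[0.47015174 0.34711898 0.08      ]]
top [170 252  25  24 470] [181.7212766  263.80638298] [0.46660327 0.33366443 0.07988581] (0.4663514196872711, 0.333774209022522) 0.028279876336455345
top [295 237  24  24 456] [306.60745614 248.625     ] [0.49516205 0.04354411 0.08601333] (0.49495646357536316, 0.043595075607299805) 0.027913080528378487
top [331 230  24  24 453] [342.42825607 241.64900662] [ 0.50934879 -0.03933505  0.08600908] (0.5095317363739014, -0.03928905725479126) 0.027857396751642227
top [323 196  24  24 447] [334.47651007 207.48769575] [ 0.58911758 -0.023286    0.08603472] (0.5897089838981628, -0.02307341992855072) 0.027862733229994774
crate (array([278, 187,  87,  87, 762], dtype=int32), array([321.16535433, 229.70734908])) 0.04478032008454712 ((0.5423112511634827, 0.010386846959590912), (0.1747770756483078, 0.17425525188446045), 11.882994651794434)
orange 168 [ 0.44913128 -0.36160209  0.16847414] [ 0.47285246 -0.31876946  0.18119248]
plate 1188 ((0.502556562423706, -0.3593299388885498), (0.19912543892860413, 0.1975030153989792), 87.11811065673828)
```

```bash
cat > m2.py <<'E'
from h import *
import pickle
for n,w in (('top',(195,295,430,520)),('scene',(70,160,225,305))):
    f,o=pickle.load(open(n+'0.pkl','rb'))
    P=cloud(f);a,b,c,d=w
    cv2.imwrite('pics/%s_dock.png'%n,cv2.resize(f['frame'][a:b,c:d,::-1],None,fx=6,fy=6,interpolation=cv2.INTER_CUBIC))
    Q=P[a:b,c:d];I=f['frame'][a:b,c:d].astype(int)
    gray=(I.max(-1)-I.min(-1)<40)&(abs(Q[...,2]-.008)<.004)
    q=Q[gray];print(n,'plate',len(q),q.min(0),q.max(0),cv2.minAreaRect(q[:,:2].astype(np.float32)))
    org=(I[...,0]-I[...,2]>90)&(Q[...,2]>.1);q=Q[org];print('orange',len(q),q.min(0),q.max(0))
    for z in np.arange(.1,.19,.01):
        s=Q[(Q[...,2]>z)&(Q[...,2]<z+.01)]
        if len(s):print(round(z,3),len(s),s.min(0).round(4),s.max(0).round(4),s.mean(0).round(4))
E
python3 m2.py
```

```text
top plate 1000 [ 0.44211614 -0.39366502  0.00401479] [ 0.56495201 -0.29525961  0.01199237] ((0.5041247606277466, -0.3440653681755066), (0.090397410094738, 0.11962494254112244), 85.23890686035156)
orange 427 [ 0.44913128 -0.37478062  0.10023893] [ 0.50444593 -0.31783853  0.18119248]
0.1 104 [ 0.4759 -0.3748  0.1002] [ 0.51   -0.3161  0.11  ] [ 0.5008 -0.3413  0.1038]
0.11 37 [ 0.4733 -0.3656  0.1105] [ 0.4981 -0.3193  0.1199] [ 0.4914 -0.3342  0.115 ]
0.12 43 [ 0.4663 -0.3633  0.1204] [ 0.4952 -0.3192  0.1298] [ 0.4877 -0.3345  0.1248]
0.13 40 [ 0.4639 -0.3637  0.1303] [ 0.4902 -0.318   0.1392] [ 0.4835 -0.3336  0.1344]
0.14 49 [ 0.4591 -0.363   0.1402] [ 0.4874 -0.3181  0.1495] [ 0.4808 -0.3337  0.1448]
0.15 47 [ 0.4545 -0.3629  0.1503] [ 0.4825 -0.3168  0.16  ] [ 0.4752 -0.3311  0.155 ]
0.16 64 [ 0.4491 -0.3605  0.1606] [ 0.4798 -0.3178  0.1699] [ 0.467  -0.3326  0.1661]
0.17 242 [ 0.4492 -0.3618  0.17  ] [ 0.4773 -0.3178  0.1799] [ 0.4626 -0.3398  0.1745]
0.18 2 [ 0.4676 -0.3594  0.18  ] [ 0.4702 -0.3389  0.1812] [ 0.4689 -0.3492  0.1806]
scene plate 395 [ 0.45120553 -0.38759209  0
[... 230 characters left out ...]
  0.17909304]
0.1 75 [ 0.478  -0.3693  0.1   ] [ 0.5171 -0.314   0.1099] [ 0.5024 -0.3365  0.1039]
0.11 49 [ 0.472  -0.3658  0.1101] [ 0.5017 -0.3164  0.1198] [ 0.4937 -0.3356  0.115 ]
0.12 45 [ 0.4718 -0.364   0.1201] [ 0.4994 -0.3151  0.1299] [ 0.4904 -0.3341  0.1252]
0.13 47 [ 0.4675 -0.3658  0.13  ] [ 0.4946 -0.3162  0.1391] [ 0.4868 -0.3339  0.1346]
0.14 54 [ 0.4633 -0.3637  0.14  ] [ 0.4915 -0.3161  0.1498] [ 0.4835 -0.3351  0.1452]
0.15 45 [ 0.4617 -0.3598  0.1502] [ 0.4884 -0.3152  0.1597] [ 0.4789 -0.3305  0.1546]
0.16 62 [ 0.4521 -0.3623  0.1602] [ 0.485  -0.3157  0.17  ] [ 0.4734 -0.3355  0.1652]
0.17 84 [ 0.4527 -0.3648  0.1701] [ 0.4802 -0.3145  0.1791] [ 0.469  -0.3382  0.1741]
```

```bash
python3 -c "
import cv2,numpy as np
a=cv2.imread('pics/top_dock.png');b=cv2.imread('pics/scene_dock.png')
print(a.shape,b.shape)"
```

```text
(600, 540, 3) (540, 480, 3)
```

View pics/topz.png

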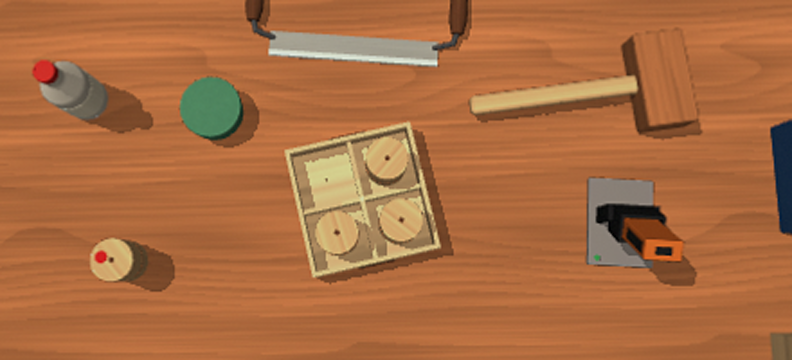

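Run:
```python
from h import *
import pickle
f,o=pickle.load(open('top0.pkl','rb'))
print(onplane(f,(301.1,219.4),.006))
```

```text
[[0.57230901 0.05828843 0.006     ]]
```

Emit:
play_rows(steps="2.5 -3.3 0 -4 1; 5 -6.7 0 -8 1; 7.5 -10 0 -11.4 1; 10 -13.5 0 -11.4 1; 12.7 -17 0 -11.4 1; 15.3 -20.5 0 -11.4 1; 18 -24 0 -11.4 1; 20.5 -27.5 0 -11.4 1; 21.7 -29.3 0 -11.4 1; 21.7 -29.3 0 -11.4 1; 21.7 -29.3 0 -11.4 1")

```text
time: 1.25
tool_pos: [0.4663, 0.3333, 0.2004]
eef_rot: [-3.14, -0.001, 2.562]
wrist_force: [-0.4, 0.7, 0.1]
width: 0.0854
```

Run:
```python
from h import *
f,o=grab('wrist','w1')
P=cloud(f,o)
m=(abs(P[...,2]-.08)<.008)&(np.hypot(P[...,0]-.4665,P[...,1]-.3337)<.045)
q=P[m];print(len(q),q.mean(0),cv2.minEnclosingCircle(q[:,:2].astype(np.float32)))
I=f['frame'].astype(int);r=(I[...,0]>150)&(I[...,1]<70)&(I[...,2]<70)
v,u=np.nonzero(r);print(onplane(f,(u.mean(),v.mean()),.08,o),len(u))
```

```text
3214 [0.46627183 0.33532517 0.08057739] ((0.4672459363937378, 0.3345787823200226), 0.028078187257051468)
[[0.47153208 0.34819402 0.08      ]] 215
```

View pics/w1.png

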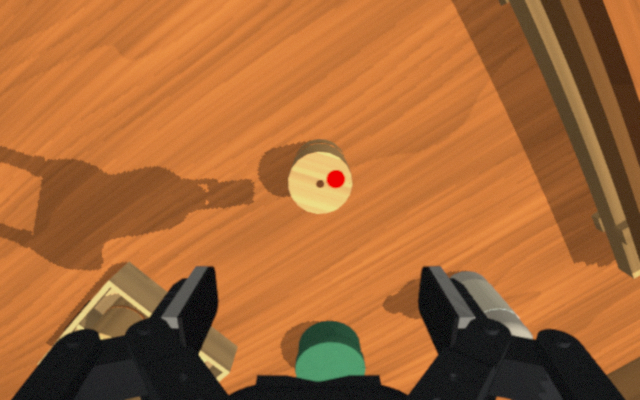

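The wrist view shows the sample centred at (320,183) with its dot at (336,179). Both cameras put the blank at about (0.467, 0.334).

Emit:
play_rows(steps="0.1 0.1 -4 0 1; 0.1 0.1 -8 0 1; 0.1 0.1 -11 0 1; 0.1 0.1 -13.5 0 1; 0.1 0.1 -15 0 1; 0.1 0.1 -15.7 0 1; 0.1 0.1 -15.7 0 1; 0.1 0.1 -15.7 0 -1; 0.1 0.1 -15.7 0 -1; 0.1 0.1 -15.7 0 -1; 0.1 0.1 -15.7 0 -1; 0.1 0.1 -15.7 0 -1")

```text
time: 2.5
tool_pos: [0.4682, 0.3327, 0.0529]
eef_rot: [-3.135, 0.002, 2.565]
wrist_force: [-18.5, -23.8, 67.7]
width: 0.0123
```

Emit:
play_rows(steps="0 0 0 0 -1; 0 0 0 0 -1; 0 0 0 0 -1; 0 0 0 0 -1")

```text
time: 2.9
tool_pos: [0.4679, 0.3325, 0.0526]
eef_rot: [-3.135, 0.002, 2.565]
wrist_force: [-0.1, 0.6, 0.1]
width: -0.0
```

```bash
python3 - <<'E'
from h import *
f,o=grab('wrist','w2');f,o=grab('scene','s2');f,o=grab('top','t2')
E
python3 -c "
import cv2,numpy as np
a=cv2.imread('pics/w2.png');b=cv2.imread('pics/s2.png')[200:310,380:540];c=cv2.imread('pics/t2.png')[200:320,120:280]
b=cv2.resize(b,(400,275));c=cv2.resize(c,(367,275));cv2.imwrite('pics/c2.png',np.hstack([b,c]))"
```

```text
(no output)
```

View pics/w2.png

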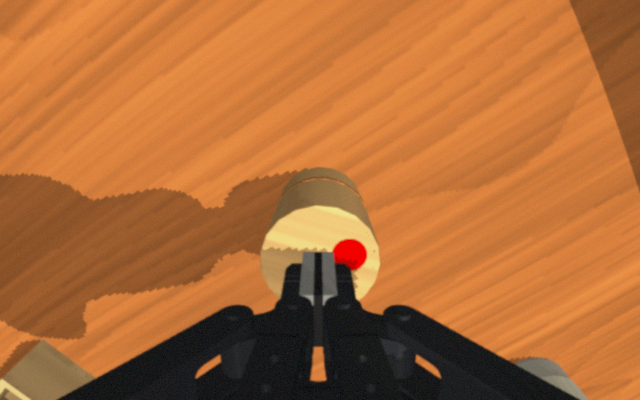

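View pics/c2.png

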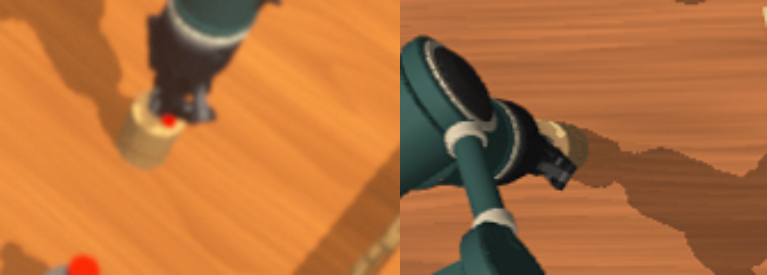

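Run:
```python
from h import *
o=ctrl.get_obs();print(o['tool_pos'],o['eef_rot'],o['width'])
f,o=grab('wrist','w3');P=cloud(f,o);I=f['frame'].astype(int)
wood=(I[...,0]>190)&(I[...,1]>150)&(I[...,2]>90)&(I[...,2]<190)
q=P[wood&(np.hypot(P[...,0]-.467,P[...,1]-.334)<.07)]
print(len(q),np.percentile(q,[5,50,95],axis=0))
r=(I[...,0]>150)&(I[...,1]<70)&(I[...,2]<70);q=P[r];print('dot',np.median(q,0))
for u,v in [(318,256),(310,258),(327,258),(318,290),(300,235),(345,230),(320,190),(319,345)]:print(u,v,P[v,u],f['z_map'][v,u],I[v,u])
f,o=grab('scene','s3');P=cloud(f);I=f['frame'].astype(int)
r=(I[...,0]>150)&(I[...,1]<70)&(I[...,2]<70);r[280:]=0;print('dot scene',np.median(P[r],0),r.sum())
```

```text
[0.46753395 0.33236094 0.05191669] [-3.13382312e+00  1.70664054e-03  2.56546728e+00] -4.918068342455173e-05
4420 [[0.44303976 0.32363217 0.07961376]
 [0.45576053 0.34511196 0.08060284]
 [0.48755515 0.35953272 0.08156728]]
dot [nan nan nan]
318 256 [0.45977954 0.33848228 0.08980421] 0.14922678 [22 20 22]
310 258 [0.45782839 0.33578283 0.092001  ] 0.14711033 [100  98  93]
327 258 [0.46165574 0.34176325 0.0920424 ] 0.14700384 [101  99  91]
318 290 [0.45943005 0.33894273 0.11715509] 0.12303784 [20 19 22]
300 235 [0.45050006 0.33494691 0.08105564] 0.1558047 [242 203 125]
345 230 [0.45910467 0.35296264 0.08142026] 0.15451176 [240 204 124]
320 190 [0.444247   0.3494657  0.05486157] 0.17660774 [142 110  67]
319 345 [0.47808175 0.32728559 0.11932045] 0.1277497 [55 46 38]
dot scene [0.47214498 0.3470271  0.08080421] 17
```

Run:
```python
from h import *
f,o=grab('wrist','w4')
T=np.array(f['T_tool_cam']);print(T.round(4))
v,u=np.mgrid[0:400,0:640]
C=rays(f,np.c_[u.ravel(),v.ravel()])*f['z_map'].reshape(-1,1)
t=(C@T[:3,:3].T+T[:3,3]).reshape(400,640,3)
for vv in range(244,300,4): print(vv,t[vv,308].round(4),t[vv,318].round(4),t[vv,328].round(4),f['frame'][vv,308])
import pickle
f,o=pickle.load(open('wrist0.pkl','rb'))
C=rays(f,np.c_[u.ravel(),v.ravel()])*f['z_map'].reshape(-1,1)
t=(C@T[:3,:3].T+T[:3,3]).reshape(400,640,3)
print(t[[268,280,300,320],[205,205,200,190]].round(4), t[[268,275,300],[430,430,440]].round(4))
```

```text
[[-0.000e+00 -9.519e-01 -3.064e-01  7.750e-02]
 [ 1.000e+00 -0.000e+00  0.000e+00  5.000e-04]
 [-1.000e-04 -3.064e-01  9.519e-01 -1.729e-01]
 [ 0.000e+00  0.000e+00  0.000e+00  1.000e+00]]
244 [ 0.0111 -0.0039 -0.0287] [ 0.011   0.0006 -0.0284] [ 0.0113  0.0051 -0.0292] [241 218 130]
248 [ 0.0093 -0.0039 -0.0291] [ 0.0095  0.0006 -0.0294] [ 0.0088  0.0051 -0.028 ] [227 194 117]
252 [ 0.0098 -0.0037 -0.034 ] [ 0.0094  0.0006 -0.0334] [ 0.0095  0.005  -0.0336] [126 105  82]
256 [ 0.0098 -0.0036 -0.0379] [ 0.0097  0.0006 -0.0378] [ 0.0097  0.0049 -0.0377] [100  99  94]
260 [ 0.0092 -0.0036 -0.0405] [ 0.0096  0.0006 -0.0413] [ 0.0092  0.0048 -0.0405] [100  95  93]
264 [ 0.0096 -0.0034 -0.0447] [ 0.0096  0.0006 -0.0447] [ 0.0099  0.0046 -0.0453] [103 102  97]
268 [ 0.0097 -0.0034 -0.0482] [ 0.0096  0.0006 -0.0482] [ 0.0097  0.0046 -0.0482] [102 100  94]
272 [ 0.0098 -0.0033 -0.0516] [ 0.0096  0.0006 -0.0513] [ 0.0091  0.0045 -0.0504] [94 92 85]
276 [ 0.0095 -0.0032 -0.0542] [ 0.0098  0.0006 -0.0548] [ 0.0101  0.0044 -0.0552] [95 92 88]
280 [ 0.0097 -0.0031 -0.0575] [ 0.0102  0.0006 -0.0583] [ 0.0101  0.0043 -0.0581] [94 91 85]
284 [ 0.0098 -0.003  -0.0606] [ 0.01    0.0006 -0.0608] [ 0.01    0.0042 -0.0608] [96 93 89]
288 [ 0.0096 -0.003  -0.0629] [ 0.0098  0.0006 -0.0631] [ 0.0101  0.0041 -0.0637] [95 94 86]
292 [ 0.01   -0.0029 -0.0661] [ 0.0095  0.0006 -0.0654] [ 0.0093  0.0041 -0.0651] [95 92 88]
296 [ 0.0093 -0.0029 -0.0676] [ 0.0092  0.0006 -0.0674] [ 0.0091  0.0041 -0.0673] [154 150 140]
[[ 0.01   -0.0442 -0.0492]
 [ 0.0094 -0.0418 -0.0574]
 [ 0.005  -0.0421 -0.064 ]
 [ 0.004  -0.0424 -0.0744]] [[ 0.0099  0.045  -0.0491]
 [ 0.0098  0.0434 -0.0544]
 [ 0.0073  0.0433 -0.0675]]
```

The fingertips closed on top of the blank. Camera depth and the contact height agree that the real tips sit about 30 mm behind the reported TCP: tool z is about -0.031 shut and -0.047 open. The blank is still in place, so I'll go up, open, and descend again with that offset included.

Emit:
play_rows(steps="0 0 2 0 -1; 0 0.15 5 0 -1; 0 0.15 5 0 1; 0 0.15 5 0 1; 0 0.15 5 0 1; 0 0.15 5 0 1; 0 0.15 5 0 1; 0 0.15 5 0 1; 0 0.15 5 0 1; 0 0.15 5 0 1")

```text
time: 4.2
tool_pos: [0.4677, 0.334, 0.1021]
eef_rot: [-3.134, 0.002, 2.566]
wrist_force: [-0.6, 0.0, -0.1]
width: 0.0852
```

Run:
```python
from h import *
f,o=grab('wrist','w5');print(o['tool_pos'],o['eef_rot'],o['width'],o['wrist_force'])
P=cloud(f,o)
m=(abs(P[...,2]-.08)<.006)&(np.hypot(P[...,0]-.4665,P[...,1]-.3337)<.045)
q=P[m];print(len(q),cv2.minEnclosingCircle(q[:,:2].astype(np.float32)))
```

```text
[0.46773101 0.33399833 0.10208069] [-3.13408193e+00  1.87297383e-03  2.56555017e+00] 0.08518309252156185 [-0.63780631  0.00422976 -0.11544063]
6526 ((0.46747902035713196, 0.3348177671432495), 0.02810094878077507)
```

View pics/w5.png

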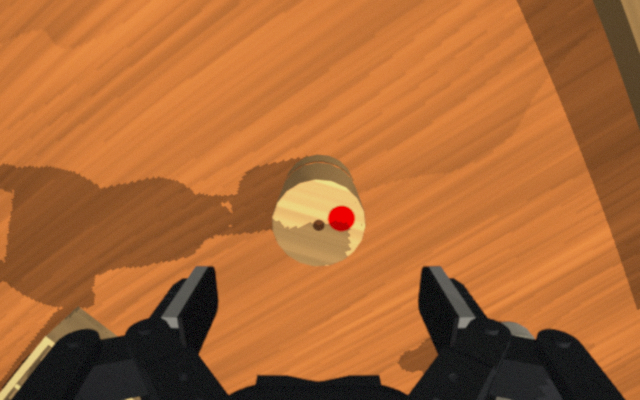

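The blank still stands undisturbed, with its centre hole at (319,225) and dot at (342,218), midway between the fingers. Descending now.

Emit:
play_rows(steps="0 0.05 -3 0 1; 0 0.05 -6 0 1; 0 0.05 -8 0 1; 0 0.05 -9 0 1; 0 0.05 -9 0 1; 0 0.05 -9 0 1; 0 0.05 -9 0 -1; 0 0.05 -9 0 -1; 0 0.05 -9 0 -1; 0 0.05 -9 0 -1; 0 0.05 -9 0 -1; 0 0.05 -9 0 -1")

```text
time: 5.45
tool_pos: [0.469, 0.3353, 0.014]
eef_rot: [-3.137, 0.003, 2.566]
wrist_force: [-1.7, -0.3, 5.5]
width: 0.0548
```

Emit:
play_rows(steps="0 0 2 0 -1; 0 0 5 0 -1; 0 0 9 0 -1; 1 -2 12 0 -1; 2.5 -6 12 0 -1; 4 -10.5 12 0 -1; 5.7 -15 12 0 -1; 7.4 -19.5 12 0 -1; 9 -23.5 12 0 -1; 10 -26.5 12 0 -1; 10.4 -27.6 12 0 -1; 10.4 -27.6 12 0 -1")

```text
time: 6.65
tool_pos: [0.5733, 0.058, 0.134]
eef_rot: [-3.137, 0.003, 2.563]
wrist_force: [-1.0, -0.6, -1.1]
width: 0.0548
```

Run:
```python
from h import *
f,o=grab('wrist','w6');print(o['tool_pos'],o['eef_rot'],o['width'],o['wrist_force'])
f,o=grab('top','t6');f,o=grab('scene','s6')
a=cv2.imread('pics/t6.png')[140:300,220:420];b=cv2.imread('pics/s6.png')[130:260,260:420]
cv2.imwrite('pics/c6.png',np.hstack([cv2.resize(a,(400,320)),cv2.resize(b,(394,320))]))
```

```text
[0.57331703 0.05795243 0.13398174] [-3.13695097  0.00314445  2.56279071] 0.054776693892000565 [-0.99888407 -0.6304044  -1.13901561]
```

View pics/w6.png

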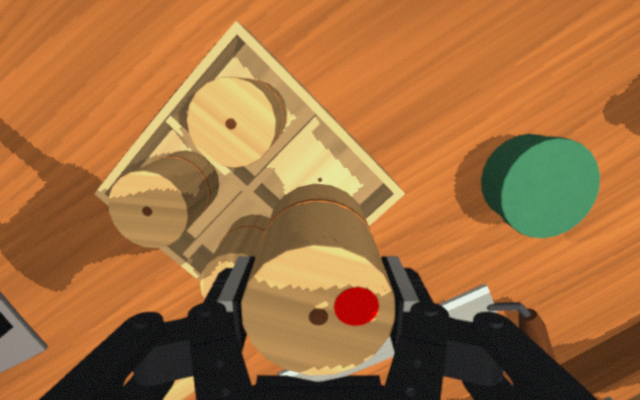

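View pics/c6.png

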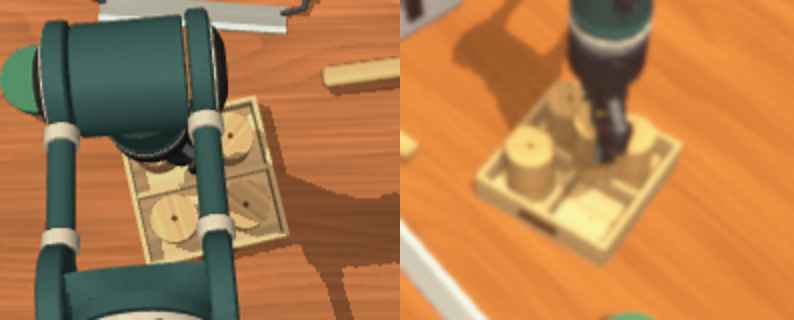

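Run:
```python
from h import *
o=ctrl.get_obs();f=eyes.grab_frame('wrist')
print('knot',onplane(f,(320,180),.006,o))
print('corner(outer, rim)',onplane(f,(403,193),.045,o), onplane(f,(237,22),.045,o))
print('blank hole', onplane(f,(318,317),.201,o),'dot',onplane(f,(356,306),.201,o))
P=cloud(f,o);print(P[290,300],P[340,300],P[270,330])
print('tilt of blank: top pts plane'); m=np.zeros((400,640),bool);m[260:365,255:385]=1;m[285:330,330:380]=0
q=P[m&(abs(P[...,2]-.201)<.01)];A=np.c_[q[:,:2],np.ones(len(q))];print(len(q),np.linalg.lstsq(A,q[:,2],rcond=None)[0],np.median(q,0))
```

```text
knot [[0.57333105 0.0622057  0.006     ]]
corner(outer, rim) [[0.60848083 0.11608086 0.045     ]] [[0.44030301 0.08060892 0.045     ]]
blank hole [[0.57249048 0.06155437 0.201     ]] dot [[0.5758699  0.07523391 0.201     ]]
[0.56048791 0.06185523 0.1996807 ] [0.57746936 0.05048239 0.20086678] [0.55902832 0.07510908 0.20065427]
tilt of blank: top pts plane
10878 [-0.00336293 -0.01103649  0.20317327] [0.56829772 0.05968191 0.20064148]
```

The hole at (318,317) and the knot at (320,180) fall on the same vertical to within 1 mm, and the blank's tilt is about 0.01 rad. Its underside is at about 0.121, so I'll lower it 11.4 cm.

Emit:
play_rows(steps="0 0 -3 0 -1; 0 0 -6 0 -1; 0 0 -8.5 0 -1; 0 0 -10 0 -1; 0 0 -10.8 0 -1; 0 0 -11.1 0 -1; 0 0 -11.3 0 -1; 0 0 -11.4 0 -1; 0 0 -11.4 0 -1; 0 0 -11.4 0 -1")

```text
time: 7.85
tool_pos: [0.5732, 0.0606, 0.0207]
eef_rot: [-3.138, 0.004, 2.567]
wrist_force: [0.0, -0.6, -1.1]
width: 0.0544
```

Emit:
play_rows(steps="0 0 -0.1 0 -1; 0 0 -0.2 0 -1; 0 0 -0.2 0 -1")

```text
time: 8.15
tool_pos: [0.5738, 0.0605, 0.02]
eef_rot: [-3.138, 0.005, 2.567]
wrist_force: [-2.1, -0.6, 5.6]
width: 0.0548
```

Emit:
play_rows(steps="0 0 0 0 -0.2; 0 0 0 0 0.4; 0 0 0 0 0.6; 0 0 0 0 0.6; 0 0 0 0 0.6; 0 0 0 0 0.6; 0 0 2 0 0.6; 0 0 5 0 0.6; 0 0 9 0 0.6; 0 0 13 0 0.6; 0 0 16 0 0.6; 0 0 16 0 1")

```text
time: 9.35
tool_pos: [0.5779, 0.0608, 0.1863]
eef_rot: [3.138, 0.013, 2.567]
wrist_force: [0.5, -1.0, 0.8]
width: 0.0808
```

Run:
```python
from h import *
f,o=grab('wrist','w7');print(o['tool_pos'],o['eef_rot'],o['width'],o['wrist_force'])
P=cloud(f,o);I=f['frame'].astype(int);r=(I[...,0]>150)&(I[...,1]<70)&(I[...,2]<70)
v,u=np.nonzero(r);print(onplane(f,(u.mean(),v.mean()),.086,o),len(u),(u.mean(),v.mean()))
m=(abs(P[...,2]-.086)<.006)&(np.hypot(P[...,0]-.5735,P[...,1]-.0615)<.04)
q=P[m];print(len(q),cv2.minEnclosingCircle(q[:,:2].astype(np.float32)),np.median(q[:,2]))
A=np.c_[q[:,:2],np.ones(len(q))];print(np.linalg.lstsq(A,q[:,2],rcond=None)[0])
```

```text
[0.57786946 0.06080297 0.18633369] [3.1382465  0.01337771 2.56669312] 0.08084639707987626 [ 0.54529858 -0.9687468   0.80901477]
[[0.57760349 0.07426306 0.086     ]] 260 (np.float64(330.6884615384615), np.float64(178.38076923076923))
3677 ((0.5734075307846069, 0.06073285639286041), 0.028065895661711693) 0.08665580483155744
[ 0.00921794 -0.00085523  0.08138238]
```

View pics/w7.png

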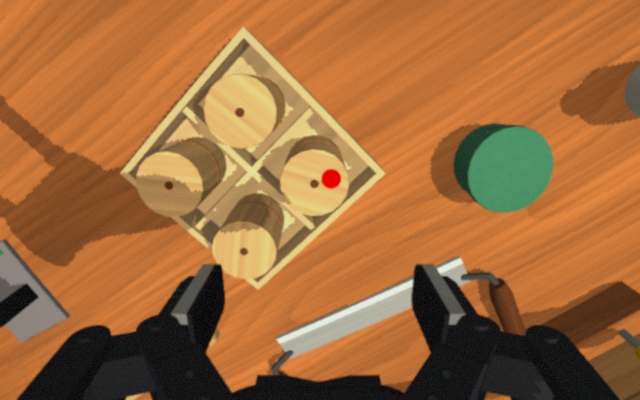

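The blank stands in the cell at about (0.5735, 0.061), top at 0.0866, with the dot at pixel (331,178). Next I'll move to look at the meter.

Emit:
play_rows(steps="0 0 4 5 1; 0 0 8 10 1; -0.5 -4 11 16 1; -1.5 -8 11 22 1; -2.5 -12.5 11 28 1; -3.5 -17 11 28 1; -4.5 -21.5 11 28 1; -5.5 -26 11 28 1; -6.3 -30.5 11 28 1; -7 -35 11 28 1; -7.8 -39 11 28 1; -7.8 -40.1 11 28 1")

```text
time: 10.6
tool_pos: [0.4959, -0.3436, 0.2906]
eef_rot: [3.14, 0.006, 3.051]
wrist_force: [0.3, 1.5, -0.6]
width: 0.0854
```

Emit:
play_rows(steps="0 0 0 0 1; 0 0 0 0 1; 0 0 0 0 1")

```text
time: 10.9
tool_pos: [0.4961, -0.342, 0.2897]
eef_rot: [3.139, 0.005, 3.053]
wrist_force: [0.3, 0.3, 0.3]
width: 0.0849
```

Run:
```python
from h import *
import pickle
f,o=grab('wrist','w8');print(o['tool_pos'],o['eef_rot'],o['width'],o['wrist_force'],o['qpos'])
pickle.dump((f,o),open('w8.pkl','wb'))
f,o=grab('top','t8')
a=f['frame'][180:270,270:360,::-1]; cv2.imwrite('pics/t8z.png',cv2.resize(a,None,fx=5,fy=5))
```

```text
[ 0.49607139 -0.34202204  0.28973583] [3.13886317 0.0048682  3.052786  ] 0.08494140043806532 [0.27479809 0.31981199 0.26724861] [-0.64802293  0.08362594  1.65324548  0.00496695  1.40204468 -2.1308469 ]
```

View pics/w8.png

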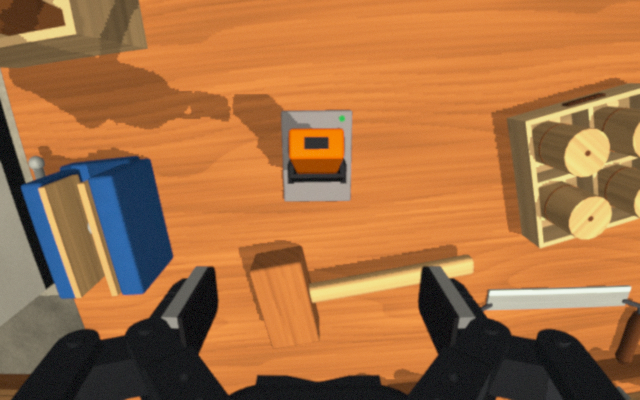

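View pics/t8z.png

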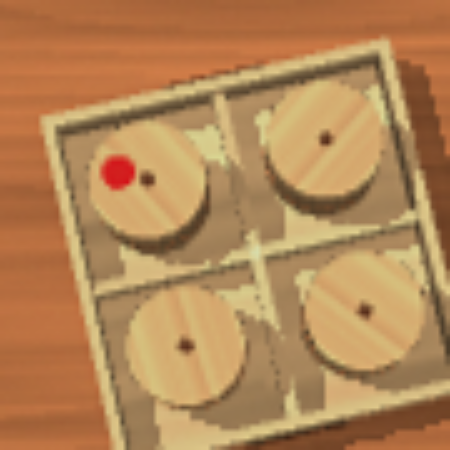

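The wrist view shows the meter square between the fingers, its top face spanning about (290–344, 128–152). The top view shows the racked sample well centred, with its dot at the upper left.

Run:
```python
from h import *
import pickle
f,o=pickle.load(open('w8.pkl','rb'));P=cloud(f,o);I=f['frame'].astype(int)
reg=np.zeros((400,640),bool);reg[95:215,265:370]=1
top=reg&(P[...,2]>.165)&(I[...,0]-I[...,2]>60)
q=P[top];print('top',len(q),q.mean(0),q.min(0),q.max(0),cv2.minAreaRect(q[:,:2].astype(np.float32)))
pl=reg&(abs(P[...,2]-.008)<.005)&(I.max(-1)-I.min(-1)<40);q=P[pl];print('plate',cv2.minAreaRect(q[:,:2].astype(np.float32)),q[:,2].mean())
bl=reg&(P[...,2]>.06)&(I.max(-1)<60);q=P[bl];print('sleeve',len(q),q.min(0),q.max(0),cv2.minAreaRect(q[:,:2].astype(np.float32)))
v,u=np.mgrid[0:400,0:640]
Q=P.copy()
for z in np.arange(.1,.18,.01):
    s=P[reg&(P[...,2]>z)&(P[...,2]<=z+.01)]
    if len(s):print(round(z,3),len(s),s.min(0).round(4),s.max(0).round(4))
f=eyes.grab_frame('top');I=f['frame'].astype(int);r=(I[...,0]>150)&(I[...,1]<70)&(I[...,2]<70);r[:190]=0
v,u=np.nonzero(r);print('dot',len(u),onplane(f,(u.mean(),v.mean()),.086))
P=cloud(f);m=(abs(P[...,2]-.086)<.005)&(np.hypot(P[...,0]-.5735,P[...,1]-.0605)<.038)
print(cv2.minEnclosingCircle(P[m][:,:2].astype(np.float32)),np.median(P[m][:,2]))
```

```text
top 1645 [ 0.46326733 -0.34051825  0.17435763] [ 0.44866729 -0.36397014  0.16519405] [ 0.48019738 -0.31686944  0.18040053] ((0.464530348777771, -0.34013569355010986), (0.04662554711103439, 0.028553256765007973), 85.07117462158203)
plate ((0.5056949257850647, -0.34381213784217834), (0.08858649432659149, 0.11830642819404602), 85.31066131591797) 0.008549738567726338
sleeve 675 [ 0.45793387 -0.37709333  0.0603896 ] [ 0.52515971 -0.31119595  0.17783712] ((0.49075984954833984, -0.3428342342376709), (0.0656285434961319, 0.06492071598768234), 86.09953308105469)
0.1 346 [ 0.4916 -0.3726  0.1   ] [ 0.5107 -0.315   0.1099]
0.11 45 [ 0.4935 -0.3651  0.1116] [ 0.499  -0.3212  0.1186]
0.12 74 [ 0.4902 -0.3644  0.1201] [ 0.4964 -0.3216  0.1299]
0.13 60 [ 0.4857 -0.3648  0.1302] [ 0.4919 -0.321   0.14  ]
0.14 88 [ 0.4829 -0.3642  0.1411] [ 0.489  -0.3205  0.15  ]
0.15 67 [ 0.4789 -0.364   0.1503] [ 0.4848 -0.3201  0.1599]
0.16 164 [ 0.4487 -0.3635  0.16  ] [ 0.482  -0.3169  0.17  ]
0.17 1758 [ 0.4491 -0.3641  0.17  ] [ 0.4784 -0.3172  0.1797]
dot 31 [[0.57169036 0.0594711  0.086     ]]
((0.5725806951522827, 0.05993169546127319), 0.027971696108579636) 0.0859978791211452
```

Emit:
play_rows(steps="-1.1 0.1 -3 0 1; -2.2 0.1 -6 0 1; -2.2 0.1 -9.5 0 1; -2.2 0.1 -13 0 1; -2.2 0.1 -16 0 1; -2.2 0.1 -18.5 0 1; -2.2 0.1 -19.9 0 1; -2.2 0.1 -19.9 0 1; -2.2 0.1 -19.9 0 1")

```text
time: 11.95
tool_pos: [0.4752, -0.3414, 0.0927]
eef_rot: [3.141, 0.007, 3.054]
wrist_force: [-0.2, -0.2, 1.1]
width: 0.0853
```

Run:
```python
from h import *
f,o=grab('wrist','w9');print(o['tool_pos'],o['eef_rot'],o['width'],o['wrist_force'])
f,o=grab('scene','s9')
cv2.imwrite('pics/s9z.png',cv2.resize(f['frame'][40:160,200:340,::-1],None,fx=4,fy=4))
```

```text
[ 0.47519287 -0.34141101  0.09274604] [3.14083283 0.00730271 3.05389259] 0.08534184309619242 [-0.19277491 -0.17418896  1.0750627 ]
```

View pics/w9.png

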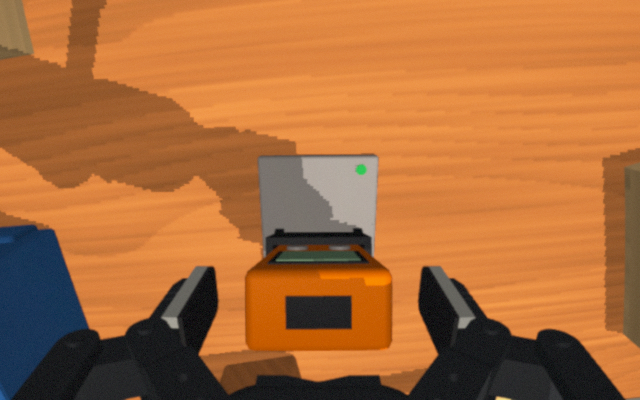

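View pics/s9z.png

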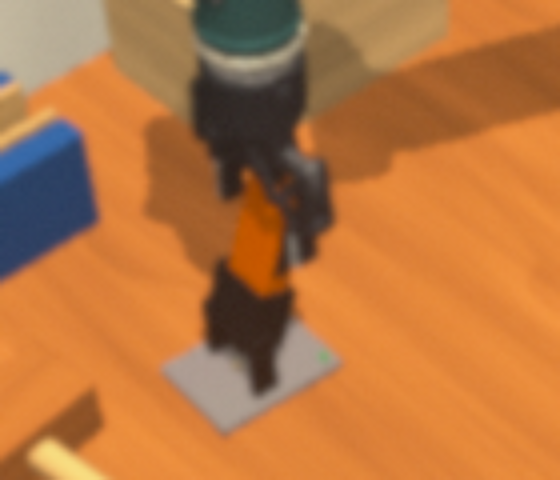

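The meter case sits centred between the open fingers at pixels (247–391, 265–350), so I'll close.

Emit:
play_rows(steps="0 0 0 0 -1; 0 0 0 0 -1; 0 0 0 0 -1; 0 0 0 0 -1; 0 0 0 0 -1; 0 0 0 0 -1")

```text
time: 12.65
tool_pos: [0.4765, -0.3425, 0.0952]
eef_rot: [-3.14, 0.011, 3.054]
wrist_force: [-1.0, 1.7, 5.3]
width: 0.0454
```

Emit:
play_rows(steps="-0.34 0.03 0.94 0 -1; -0.68 0.06 1.88 0 -1; -1.02 0.08 2.82 0 -1; -1.36 0.11 3.76 0 -1; -1.7 0.14 4.7 0 -1; -2.05 0.17 5.64 0 -1; -2.39 0.2 6.58 0 -1; -2.39 0.2 6.58 0 -1; -2.39 0.2 6.58 0 -1")

```text
time: 13.55
tool_pos: [0.4525, -0.3406, 0.1613]
eef_rot: [-3.14, 0.011, 3.053]
wrist_force: [0.2, -0.1, -2.5]
width: 0.0451
```

Run:
```python
from h import *
f,o=grab('wrist','w10');print(o['tool_pos'],o['eef_rot'],o['width'],o['wrist_force'])
f,o=grab('scene','s10');
cv2.imwrite('pics/s10z.png',cv2.resize(f['frame'][40:160,200:340,::-1],None,fx=4,fy=4))
```

```text
[ 0.45251448 -0.3405906   0.16125025] [-3.14016977  0.011069    3.05333531] 0.045054329716062456 [ 0.22486555 -0.05388882 -2.46405228]
```

View pics/w10.png

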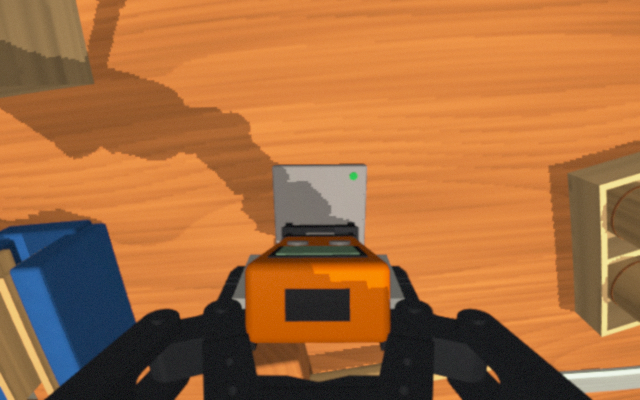

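View pics/s10z.png

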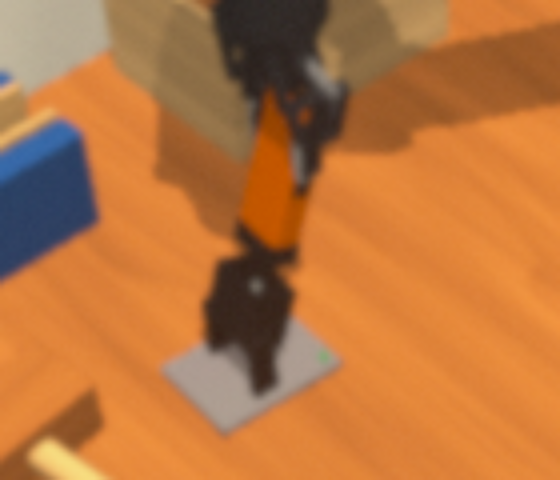

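```bash
cat > tilt.py <<'E'
from h import *
import sys
from scipy.spatial.transform import Rotation as Ro
def tilt(name):
    f,o=grab('wrist',name);P=cloud(f,o);I=f['frame'].astype(int)
    org=(I[...,0]-I[...,2]>90)&(f['z_map']<.22)&(f['z_map']>0)
    org[:, :235]=0;org[:,405:]=0
    q=P[org]; z=q[:,2]
    # ransac-like plane: normals most upward among points near top
    rng=np.random.default_rng(0);best=0
    for _ in range(400):
        a,b,c=q[rng.choice(len(q),3,replace=False)];n=np.cross(b-a,c-a);l=np.linalg.norm(n)
        if l<1e-5:continue
        n/=l
        if n[2]<0:n=-n
        if n[2]<.75:continue
        k=abs((q-a)@n)<.0015
        if k.sum()>best:best=k.sum();K_=k
    s=q[K_];c=s.mean(0);n=np.linalg.svd(s-c,full_matrices=False)[2][2];n*=np.sign(n[2])
    print('pts',len(q),best,'centre',c.round(4),'n',n.round(3),'tilt deg',np.degrees(np.arccos(n[2])).round(2),'about: x',np.degrees(np.arctan2(n[0],n[2])).round(2),'y',np.degrees(np.arctan2(n[1],n[2])).round(2))
    print('tool',o['tool_pos'],o['width'],o['wrist_force'])
    return f,o,P
if __name__=='__main__':
    tilt(sys.argv[1])
    f,_=grab('scene','s'+sys.argv[1]);cv2.imwrite('pics/s%sz.png'%sys.argv[1],cv2.resize(f['frame'][40:160,200:340,::-1],None,fx=4,fy=4))
E
python3 tilt.py a1
```

```text
pts 10231 8818 centre [ 0.4367 -0.339   0.2396] n [-0.351  0.02   0.936] tilt deg 20.61 about: x -20.58 y 1.2
tool [ 0.4522308  -0.34022766  0.16036026] 0.04521982802738093 [-0.62736084  0.35670911 -2.37698939]
```

Emit:
play_rows(steps="0.15 0 -0.45 0 -1; 0.31 -0.03 -0.85 0 -1; 0.6 -0.05 -0.85 0 -1; 0.96 -0.08 -0.85 0 -1; 1.4 -0.12 -0.7 0 -1; 1.94 -0.16 -0.56 0 -1; 2.4 -0.2 -0.43 0 -1; 2.9 -0.24 -0.35 0 -1; 2.9 -0.24 -0.35 0 -1")

```text
time: 14.65
tool_pos: [0.4794, -0.3419, 0.1559]
eef_rot: [3.141, 0.004, 3.054]
wrist_force: [-6.2, 1.1, -0.6]
width: 0.0454
```

```bash
python3 tilt.py a2
```

```text
pts 12108 8472 centre [ 0.4665 -0.341   0.237 ] n [-0.221  0.013  0.975] tilt deg 12.79 about: x -12.77 y 0.79
tool [ 0.47942401 -0.341903    0.15592318] 0.045384251711053626 [-6.18344019  1.07077962 -0.62606213]
```

View pics/sa2z.png

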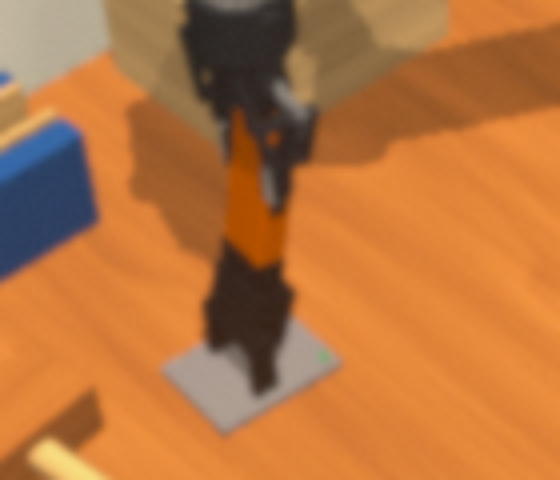

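The pivot is working: the lean is down from 20.6° to 12.8° at about 6 N. Continuing.

Emit:
play_rows(steps="0.4 -0.03 0.1 0 -1; 0.8 -0.06 0.16 0 -1; 1.2 -0.1 0.21 0 -1; 1.6 -0.13 0.25 0 -1; 2 -0.16 0.27 0 -1; 2.4 -0.2 0.28 0 -1; 2.4 -0.2 0.28 0 -1; 2.4 -0.2 0.28 0 -1")

```text
time: 15.55
tool_pos: [0.502, -0.3438, 0.1586]
eef_rot: [3.14, 0.001, 3.054]
wrist_force: [-4.5, -0.3, 0.2]
width: 0.0454
```

```bash
python3 tilt.py a3
```

```text
pts 14385 7745 centre [ 0.4923 -0.3431  0.2415] n [-0.032  0.001  0.999] tilt deg 1.82 about: x -1.82 y 0.03
tool [ 0.5019835  -0.34377679  0.1586346 ] 0.04539701271298633 [-4.52361897 -0.28175966  0.2378249 ]
```

Emit:
play_rows(steps="0.2 -0.02 0 0 -1; 0.4 -0.03 0 0 -1; 0.4 -0.03 0 0 -1; 0 0 0 0 -1; -0.1 0 1 0 -1; -0.1 0 3 0 -1; -0.1 0 6 0 -1; -0.1 0 9 0 -1; -0.1 0 12 0 -1; -0.1 0 14 0 -1; -0.1 0 14 0 -1; -0.1 0 14 0 -1")

```text
time: 16.85
tool_pos: [0.5017, -0.3439, 0.2994]
eef_rot: [3.141, 0.003, 3.055]
wrist_force: [0.0, 0.3, -1.4]
width: 0.0454
```

```bash
python3 tilt.py a4
python3 - <<'E'
from h import *
f=eyes.grab_frame('top');I=f['frame'].astype(int);r=(I[...,0]>140)&(I[...,1]<80)&(I[...,2]<80)
k,l,s,c=cv2.connectedComponentsWithStats(r.astype(np.uint8))
for i in range(1,k):
    if s[i,4]>8: print(s[i],c[i],onplane(f,c[i],.086))
E
```

```text
pts 14566 7780 centre [ 0.492  -0.3432  0.3823] n [-0.03  -0.001  1.   ] tilt deg 1.71 about: x -1.71 y -0.06
tool [ 0.50165238 -0.34394302  0.29938227] 0.0454078644027281 [ 0.04073421  0.28126656 -1.44278006]
[138 153  12  13 115] [143.66086957 158.86086957] [[0.71617324 0.42786721 0.086     ]]
[290 211   7   7  33] [293.18181818 214.        ] [[0.57600724 0.07339917 0.086     ]]
[520 240  19   4  48] [529.0625 241.5625] [[ 0.49963735 -0.47043113  0.086     ]]
```

View pics/a4.png

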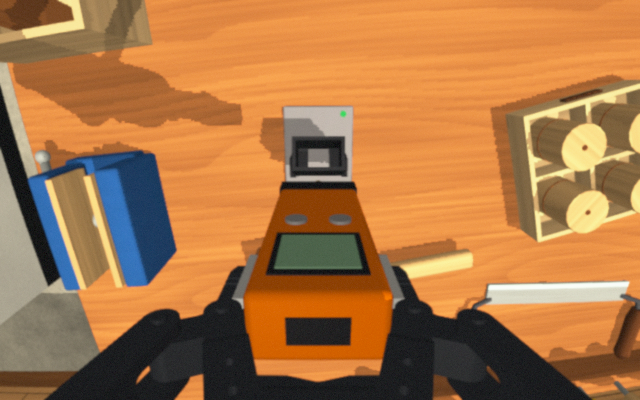

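View pics/sa4.png

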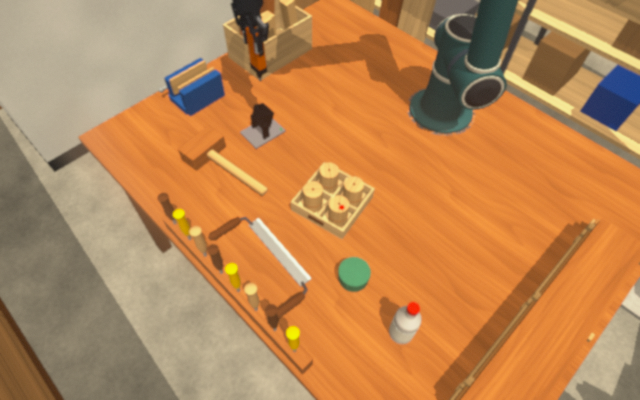

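The meter is clear of the dock and upright to 1.7° (wrist view: top face at (318,325), empty dock at (318,150)). The scene view shows the tip near (262,73) and the racked blank at (338,207). Next I'll carry the meter to just above the dot.

Emit:
play_rows(steps="0.5 2 0 0 -1; 1.2 6 0 0 -1; 2 10.5 0 0 -1; 2.9 15 0 0 -1; 3.8 19.5 0 0 -1; 4.7 24 0 0 -1; 5.5 28.5 0 0 -1; 6.4 33 0 0 -1; 7.2 37 0 0 -1; 7.8 40.3 0 0 -1; 8 41.7 0 0 -1; 8 41.7 0 0 -1")

```text
time: 18.2
tool_pos: [0.5798, 0.0754, 0.2949]
eef_rot: [3.139, -0.004, 3.057]
wrist_force: [-0.3, 0.3, -2.1]
width: 0.0456
```

Emit:
play_rows(steps="0 0 -3 0 -1; 0 0 -6 0 -1; 0 0 -8.5 0 -1; 0 0 -10 0 -1; 0 0 -10.4 0 -1; 0 0 -10.4 0 -1; 0 0 -10.4 0 -1")

```text
time: 18.9
tool_pos: [0.5808, 0.075, 0.1925]
eef_rot: [3.139, -0.002, 3.057]
wrist_force: [-0.1, 0.7, -1.9]
width: 0.0456
```

```bash
python3 tilt.py a5
python3 - <<'E'
import cv2
a=cv2.imread('pics/sa5.png');cv2.imwrite('pics/c5.png',cv2.resize(a[120:240,280:400],None,fx=5,fy=5,interpolation=cv2.INTER_CUBIC))
E
```

```text
pts 14429 7684 centre [0.5718 0.0755 0.2755] n [-0.01  -0.004  1.   ] tilt deg 0.6 about: x -0.56 y -0.21
tool [0.58084703 0.07504085 0.19250132] 0.045629154118993376 [-0.13784877  0.72155799 -1.87552933]
```

View pics/c5.png

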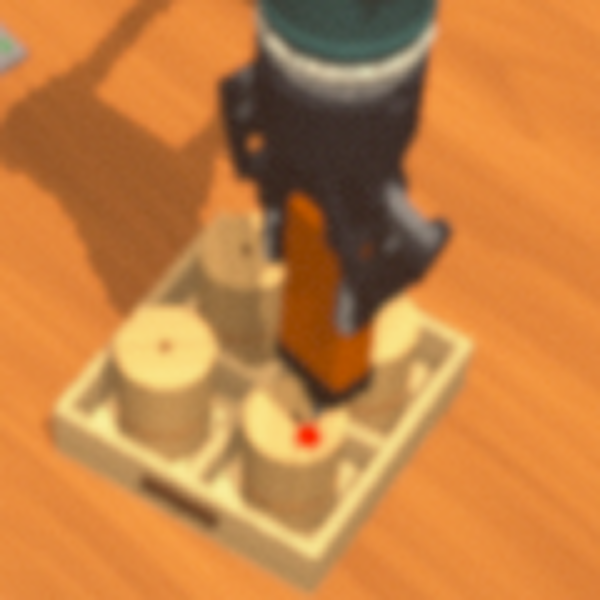

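View pics/a5.png

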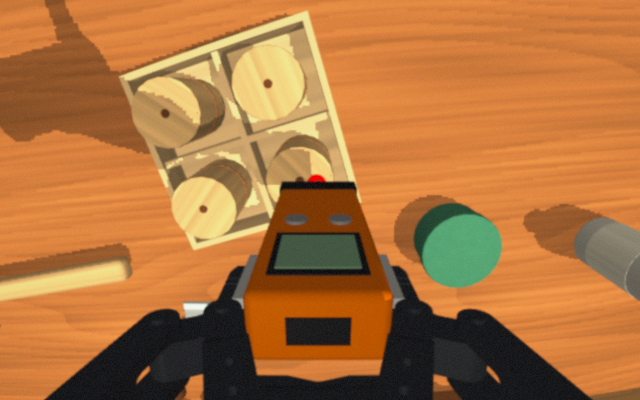

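```bash
cat > proj.py <<'E'
from h import *
def proj(f,X):
    X=np.atleast_2d(X);R=np.array(f['R']);t=np.array(f['t']);c=X@R.T+t
    s=c[:,:2]/c[:,2:];r2=(s**2).sum(1,keepdims=True);s=s*(1+f['k1']*r2)
    return s*K(f)+[f['cx'],f['cy']]
def scene(name,tip,dots,sc=8,w=(160,230,310,380)):
    f,o=grab('scene',name);a,b,c,d=w
    im=cv2.resize(f['frame'][a:b,c:d,::-1],None,fx=sc,fy=sc,interpolation=cv2.INTER_CUBIC)
    for X,col in [(tip,(255,0,0))]+[(q,(0,255,0)) for q in dots]:
        p=proj(f,X)[0];print(X,p);u,v=((p-[c,a]+.5)*sc).astype(int);cv2.drawMarker(im,(int(u),int(v)),col,cv2.MARKER_CROSS,14,1)
    cv2.imwrite('pics/%s.png'%name,im)
    I=f['frame'].astype(int);r=(I[...,0]>150)&(I[...,1]<80)&(I[...,2]<80);r[:190]=0;r[230:]=0
    v,u=np.nonzero(r);print('scene dot',len(u),u.mean(),v.mean(),onplane(f,(u.mean(),v.mean()),.086))
    P=cloud(f);org=(I[...,0]-I[...,2]>90)&(P[...,2]>.14)&(P[...,2]<.22)&(np.hypot(P[...,0]-.577,P[...,1]-.075)<.05)
    q=P[org];print('orange',len(q),q.min(0),q.max(0),cv2.minAreaRect(q[:,:2].astype(np.float32)))
    return f,q
E
python3 - <<'E'
from proj import *
f,q=scene('p5',[.5735,.0762,.1035],[[.577,.0739,.086]])
h=np.histogram(q[:,0],bins=12);print(h);print(np.histogram(q[:,1],bins=12))
E
```

```text
[0.5735, 0.0762, 0.1035] [343.4237116  203.05029146]
[0.577, 0.0739, 0.086] [341.50903402 206.89891747]
scene dot 39 344.94871794871796 195.07692307692307 [[0.54218652 0.0536564  0.086     ]]
orange 239 [0.56145407 0.05248727 0.14661298] [0.59098677 0.09990061 0.21979683] ((0.5849461555480957, 0.08068542182445526), (0.02668612450361252, 0.04968422278761864), 28.599096298217773)
(array([ 1,  2,  8,  4,  8,  7,  8,  9,  6, 41, 96, 49]), array([0.56145407, 0.56391513, 0.56637619, 0.56883725, 0.57129831,
       0.57375936, 0.57622042, 0.57868148, 0.58114254, 0.5836036 ,
       0.58606465, 0.58852571, 0.59098677]))
(array([16, 10, 19, 14, 16, 12, 17, 14, 16, 14, 17, 74]), array([0.05248727, 0.05643838, 0.06038949, 0.0643406 , 0.06829171,
       0.07224283, 0.07619394, 0.08014505, 0.08409616, 0.08804727,
       0.09199838, 0.0959495 , 0.09990061]))
```

View pics/p5.png

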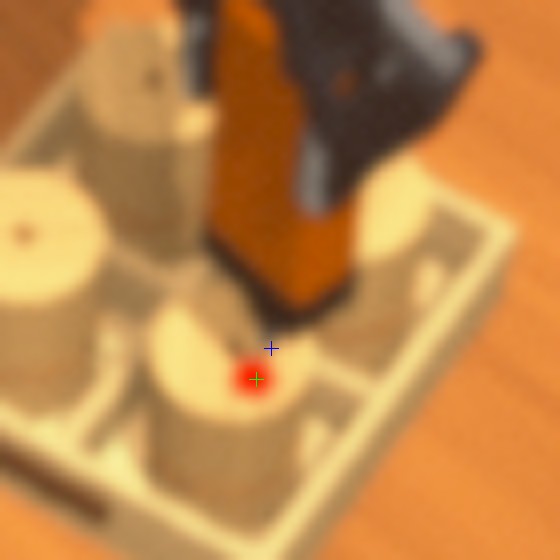

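Scene and wrist measurements agree: the dot is at (0.577, 0.0739) and the tip is over (0.574, 0.0757), so I'll shift +0.3, -0.2 cm. The predicted dot lands exactly on the red spot at (255,380) of the zoomed view.

Emit:
play_rows(steps="0.15 -0.1 0 0 -1; 0.3 -0.2 -0.5 0 -1; 0.3 -0.2 -1 0 -1; 0.3 -0.2 -1.4 0 -1; 0.3 -0.2 -1.4 0 -1; 0.3 -0.2 -1.4 0 -1")

```text
time: 19.65
tool_pos: [0.5835, 0.0734, 0.1781]
eef_rot: [3.139, -0.002, 3.057]
wrist_force: [1.0, 0.3, -1.1]
width: 0.0451
```

```bash
python3 tilt.py a6
python3 - <<'E'
from proj import *
o=ctrl.get_obs();p=o['tool_pos']
f,q=scene('p6',[p[0]-.007,p[1]+.0008,p[2]-.089],[[.577,.0739,.086]])
m=q[:,1]<.09;print(np.median(q[m&(q[:,0]>.58)][:,0]),np.median(q[q[:,1]>.093][:,1]))
E
```

```text
pts 14445 7792 centre [0.5744 0.0739 0.2611] n [-0.016 -0.001  1.   ] tilt deg 0.94 about: x -0.94 y -0.04
tool [0.58350515 0.07344413 0.178084  ] 0.04508954837201431 [ 0.97671695  0.32109983 -1.10253818]
[np.float64(0.576892007059009), np.float64(0.07428507469995743), np.float64(0.08965926511639719)] [341.71955888 206.21494788]
[0.577, 0.0739, 0.086] [341.50903402 206.89891747]
scene dot 67 343.14925373134326 195.50746268656715 [[0.54677681 0.05121517 0.086     ]]
orange 269 [0.5669216  0.0500241  0.14704409] [0.59380953 0.10635162 0.21929307] ((0.5879733562469482, 0.07776741683483124), (0.027395496144890785, 0.05090462788939476), 19.755083084106445)
0.5903287140463784 0.09610099894573809
```

View pics/p6.png

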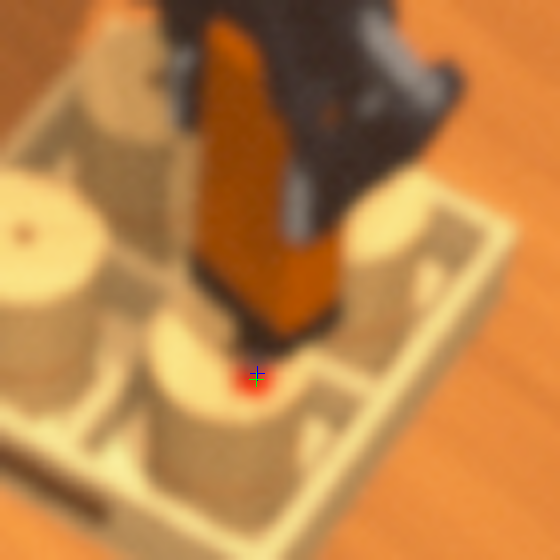

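Emit:
play_rows(steps="0 0 -0.2 0 -1; 0 0 -0.4 0 -1; 0 0 -0.6 0 -1; 0 0 -0.6 0 -1; 0 0 -0.6 0 -1")

```text
time: 20.3
tool_pos: [0.5843, 0.0735, 0.1733]
eef_rot: [3.138, -0.0, 3.057]
wrist_force: [-0.5, 0.6, 1.0]
width: 0.0454
```

```bash
python3 tilt.py a7;python3 - <<'E'
from h import *
for _ in range(6):
    eyes.grab_frame('top');o=ctrl.get_obs();print(o['wrist_force'],o['tool_pos'][2])
E
```

```text
pts 14439 7786 centre [0.575  0.074  0.2563] n [-0.019 -0.003  1.   ] tilt deg 1.09 about: x -1.08 y -0.17
tool [0.58430622 0.07351702 0.17329937] 0.04536421691088434 [-0.46896443  0.56094477  1.00759873]
[-0.53089684  0.84618088  1.91992091] 0.17318635016899467
[0.13594123 0.42706088 1.27990293] 0.17310404054397055
[ 1.0861258  -0.77983821  1.97838097] 0.17307126933172462
[ 1.07702509 -0.58842045  1.23104168] 0.17301502597880064
[-0.02370999  0.5339768   1.86025125] 0.17302340550787146
[0.81446487 0.2331965  1.70021394] 0.17296566214752632
```

Contact is made: the wrist force rose by about 3.4 N, so the probe is in about 2.5 mm. I'll go another 3.5 mm down.

Emit:
play_rows(steps="0 0 -0.15 0 -1; 0 0 -0.3 0 -1; 0 0 -0.4 0 -1; 0 0 -0.4 0 -1; 0 0 -0.4 0 -1; 0 0 -0.4 0 -1; 0 0 -0.4 0 -1")

```text
time: 21.4
tool_pos: [0.5843, 0.0735, 0.1691]
eef_rot: [3.138, -0.0, 3.057]
wrist_force: [0.1, 0.2, 3.6]
width: 0.0454
```

```bash
python3 tilt.py a8;python3 - <<'E'
from proj import *
F=[]
for _ in range(8):
    eyes.grab_frame('top');o=ctrl.get_obs();F.append(np.r_[o['wrist_force'],o['tool_pos']])
print(np.mean(F,0),F[-1])
p=o['tool_pos']
f,q=scene('p8',[p[0]-.007,p[1]+.0008,.086],[[.577,.0739,.086]])
print(np.median(q[(q[:,1]<.09)&(q[:,0]>.58)][:,0]),np.median(q[q[:,1]>.093][:,1]))
E
```

```text
pts 14421 7628 centre [0.575  0.074  0.2521] n [-0.013 -0.004  1.   ] tilt deg 0.76 about: x -0.72 y -0.23
tool [0.58428149 0.0735256  0.16912987] 0.04536708349607546 [0.11606466 0.24313035 3.55363524]
[-0.04859342  0.01693195  3.70874853  0.58427171  0.07351143  0.1690181 ] [ 0.23774298 -0.62234586  1.87722247  0.58425304  0.07349439  0.16899035]
[np.float64(0.5772530363280608), np.float64(0.07429439234385235), 0.086] [341.54992868 207.04156977]
[0.577, 0.0739, 0.086] [341.50903402 206.89891747]
scene dot 72 341.8333333333333 195.91666666666666 [[0.55035679 0.0496492  0.086     ]]
orange 283 [0.56690663 0.05116601 0.14019869] [0.59466615 0.10863125 0.21989542] ((0.5817399024963379, 0.07960519194602966), (0.027164865285158157, 0.057652123272418976), 4.273313045501709)
0.5906232088806335 0.09613748381020515
```

View pics/p8.png

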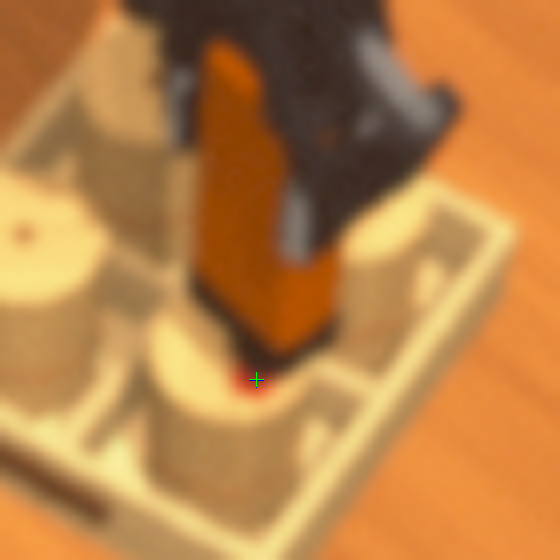

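View pics/a8.png

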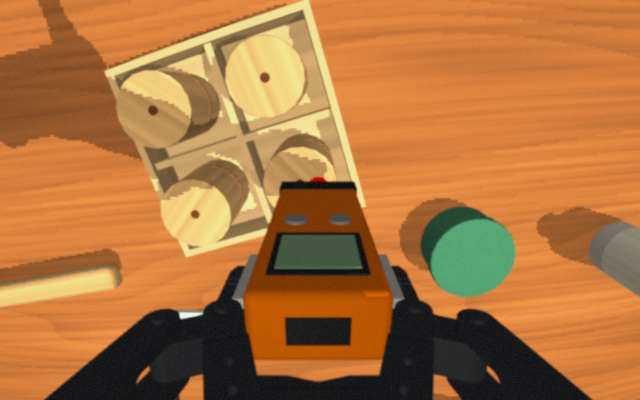

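The wrist force shows a push of about 5.5 N and the geometry puts the probe about 6 mm in. Tilt is 0.8°, and the tip is on the dot to about 1 mm. Handing in.

```bash
python3 -c "
from bench import close_job
print(close_job())"
```

```text
the job is handed in; nothing more can be done
None
```

The loose blank is racked in the empty cell, and the job was handed in at about 22 s with the gripper holding the meter on its red dot. No verdict was given. The figures below are my own estimates from the cameras and the wrist force.

**What I did**
- **Blank:** I lowered it until the floor took the weight, then let go. It sits about 1–2 mm from the cell centre, tilted about 0.01 rad, with its top at 0.086 m.
- **Meter:** I gripped it on its 46 mm sides and drew it most of the way out along its lean. The moves only turn the tool about vertical, so I pivoted the meter upright in the grip by pressing its neck on the sleeve rim. I then lifted it clear and set the tip on the dot.

**Last checks before handing in**

| Check | Result | Limit |
|---|---|---|
| Meter tilt | 0.8° | 8° |
| Tip to dot centre | about 1 mm | 8 mm |
| Probe in | about 6 mm from geometry, 6.5 mm from force | 2–10 mm |
| Push | about 5.5 N | 1.5–8.5 N |

Single force readings varied by about 1–2 N, so the push is an average. I saw no bystander moved in the last pictures, but did not re-measure their positions.

**What failed or disagreed**
- **First grasp of the blank missed:** the fingers shut on its top and pressed with about 68 N, but the blank did not move. The real fingertips sit about 30 mm behind the reported tool point. I allowed for that from then on.
- **Cell centre:** the knot and the crate rim, both measured from the top camera, put it 3 mm apart. I used the middle, and the wrist view then matched the knot to about 1 mm.

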